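# Unbolt the sample cage and hold its gate ajar

### The arm

A 7-joint arm with a two-finger parallel gripper is mounted at the origin on a cart in front of the work surface, level with it; the furniture and walls round the work are solid. World frame = base frame: x ahead of the robot, y to its left, z up, the work surface at z = 0. Lengths are in m, angles in degrees, forces in N, time in s.
With the tool pointing down it reaches from about 0.425 to 0.95 m from the base axis. Payload 4.7 kg.
Tool frame: the origin (TCP) lies on the centre line of the jaws, within the pads' length; the fingertips stand 19 mm ahead of it and the grasp point (between the pads) is the TCP; z points along the fingers, y is the line along which they close (so a half turn about z gives the same grasp; the last joint's range is limited). The gripper opens to 85 mm and grips with 20 to 120 N. Pads are 22 mm wide; open, the fingers measure 114 mm over their backs; the gripper's body (76 mm by 85 mm) begins 54 mm behind the grasp point. The pads swing forward as they close: fully open they stand 13 mm farther back than shut.
Start: joints at [-69.609, 26.849, -2.785, 87.806, 1.381, 65.374, -4.715], TCP at [0.253, 0.626, 0.25] pointing down, gripper open.
Joint ranges: [-148.3, 148.3], [-19.14, 114.17], [-79.39, 73.82], [5.75, 140.21], [-59.74, 239.74], [12.07, 113.84], [-152.46, 152.46]. Speed limits (degrees/s): [147.25, 147.25, 180, 180, 180, 180, 180].

### API

Orientations are given as a 3x3 rotation matrix whose columns are the frame's x, y, z axes.
In Python, from bench import state, grab_frame, calibration, hand_in gives the robot as it stands. The module is installed in compiled form; this text tells all that it offers.
- The arm moves only by the shell command python3 -m jog 'ROWS' [FORCE]. ROWS is JSON, a list of rows, each an object of numbers: "claw": the opening, from 0 (shut) to 1 (fully open); "dx", "dy", "dz": the shift along the tool's x, y, z each as a share of 20 mm, from -1 to 1; "ax", "ay", "az": the turn, a rotation vector about the tool's x, y, z each as a share of 0.08 rad, from -1 to 1. A call has 1 to 10 rows; each row shifts and turns the commanded pose from where the row before left it, along the tool's axes as they then stand; what a row does not reach is not made up. A row lasts 1/8 s, in which the tool goes at most 62.5 mm and 10.7 degrees, less where a joint would pass 70% of its speed; a pose out of reach is approached as far as the arm can. A call with a number of a shift or a turn outside -1 to 1 is refused whole. A call with a gripper value outside its range is refused whole. The fingers move at their own pace and stop on an object; FORCE is the grip in N (left out, the last holds). Time passes only in rows, so rows that do not move let the fingers close. It gives the time, the measured TCP pose, the force, the opening and the grip force at its end, in the units of the state.
- state(): the state, without advancing time (a new reading comes with each control period).
- grab_frame(name): name is "scene" or "side" or "wrist"; returns the picture (420x560x3 uint8, red, green, blue); there is no depth.
- calibration(name): a dict with "intrinsics" (3x3 intrinsics, pixels), "extrinsics" (4x4, takes a point from camera to world coordinates); the wrist camera has in their place "tool_from_camera" (4x4, takes a point from camera to tool coordinates, whose origin is the TCP and whose axes are the flange's). Camera axes: x right, y down, z forward; pixel columns grow to the right and rows downward; lengths in m; the calibration is good to about 2 mm. The wrist camera is an equidistant fisheye: a pixel r from the principal point sees the ray r / f radians off the axis. A picture is of the moment at which its call begins: read the wrist's pose just before it. calibration takes no time and is no camera call.
- hand_in(): hands the job in; it is judged then, once.
The state is a dict: "t": time; "joint_positions": joint angles; "dq": joint speeds; "joint_torque": joint torques, N m; "tool_pos": TCP position; "tcp_rot": TCP orientation; "force": force on the tool from outside, world axes, zero at the start; "moment": the same for the moment, N m; "finger_gap": finger opening in m; "grip_force": force on a finger pad.
Only numpy, scipy, OpenCV 4.12 (cv2) and the standard library are available. Lean on these libraries where they do the work, as an engineer would, in place of code of your own. Each camera call takes 0.05 s, during which the arm holds its last target. There are 200 camera calls.

### The job

Swing the cage's carry handle up and back, off the gate, until it clicks home at the end of its swing. Then free the sagging bolt gently: lift it by its upright handle over the keeper's bent lip while drawing it back until it is nearly or fully withdrawn, not forcing it against the lip. Pull the sprung gate ajar so that its free edge stands about 8 cm out, and finish holding it there, still, with the fingers on it, the bolt still drawn and everything else on the bench and in the cage left standing where it is.

Things in the scene. Friction and masses are not known exactly. Their poses are not given: they have to be found in the camera images.
- cage: open-topped sample cage of aluminium and steel bars, fixed to the worktop, 170 deep x 320 wide x 130 high mm without its handle. Origin on the worktop in the middle of its width; x points from the gate to the rear, y to the left (seen from the gate's side), z up: the 'cage frame' below. The gate closes the front, in the plane x = -60 mm.
- handle_grip (a point): middle of the carry handle's cross bar (freely turning rubber sleeve 14 mm thick, 110 mm long, along the cage's y). The handle is a U, 322 mm wide, turning about an axis along y through (-30, 0, 150) mm (cage frame), 90 mm from the bar. Folded, it sticks out to the front, across the way of the bolt's handle and the gate.
- carry_handle (a joint): angle of the carry handle, rad: 0 = folded level to the front, 1.57 = straight up, 2.60 = end stop, leaning back over the cage (bar then at (47, 0, 196) mm, cage frame). Stiff hinge: it stays where left (about 2 to 3 N at the bar). Between about 2.2 and 2.5 a sprung ball clicks past a bump (3 to 6 N more at the bar); beyond, the handle is seated.
- gate: barred gate, 240 wide x 130 high x 10 mm; origin on its vertical hinge axis at worktop height, (-60, 130, 0) mm in the cage frame. Its -y points from the hinge to its free edge; shut, its axes are the cage's. It opens to the front (free edge to the cage's -x), up to 1.2 rad; a spring always pulls it shut (about 3 N at the bolt's handle when ajar).
- gate_edge (a point): top corner of the gate's free edge, 240 mm from the hinge axis, 130 mm high; shut, at x = -60 mm in the cage frame. How far it lies in front of that is the opening.
- bolt: sagging barrel bolt on the gate's front: steel rod 9 mm thick, 135 mm long, its tip's downturned nose hanging 12 mm behind the keeper's lip. Origin at its rear end, (-20, -133 + slide, 110) mm in the gate's frame, about which it also tilts: raising its handle by 8 mm clears the lip, 17 mm is the limit; the handle leans 0.8 mm to the hinge per mm raised. 0.1 kg, drops back when let go.
- bolt_grip (a point): middle of the bolt's upright handle, a round steel grip of 14 mm thickness, 40 mm long (with a 17 mm cap 21 mm above this point) on a thin stem, 85 mm along the bolt from its origin and 70 mm above it; about 175 mm above the worktop, 45 mm above the gate's top.
- bolt_slide (a joint): how far the bolt has been drawn back, in m: 0 = shot home (it yields to -0.010), 0.050 = fully back, along the gate's +y (towards the hinge). Without lifting it stops at about 0.005, nose against lip. Its drag is about 1.5 N. It must stay lifted until about 0.018; from about 0.025 the gate is free.
- keeper: the bent dark-steel keeper on the right front post: a trough with an upright front cheek (top 138 mm high) and, on the gate's side, a 4 mm lip bent up to 98 mm above the worktop, at y = -122 mm in the cage frame. Its origin is the cage's.
- brown_bottle: brown dropping bottle with a red teat, 42x42x108 mm, standing inside the cage; origin under its centre
- flask: small conical flask with pink contents, 51x51x76 mm, standing inside the cage; origin under its centre
- adapter: black power adapter, 34x79x26 mm, lying to the right of the cage; origin under its centre
- tape_roll: roll of paper tape, 104 mm across, 24 mm high, lying on the left of the worktop; origin under its centre
- cotton_jar: glass jar of cotton wool, 71 mm across, 107 mm high, at the left; origin under its centre
- screwdriver: small blue-handled screwdriver, 103 mm long, lying front left; origin under its centre
- phone: black phone, 150x72x9 mm, lying front right; origin under its centre

How it is judged (in metres and radians):
On the way, in this order (a step that is already met when the one before it is completed fails the run):
1. the carry handle is swung back past its click and seated (value of joint carry_handle above 2.5 rad), for 0.2 s.
2. the bolt is drawn back clear of the keeper (value of joint bolt_slide above 0.032 m), for 0.2 s.
At the end, for the whole second after the job is handed in: The carry handle is seated (joint above 2.5 rad); the bolt is drawn back by more than 28 mm; the gate's free edge stands 50 to 110 mm out from shut and rests; the fingers press on the gate or its bolt with more than 1 N, and the keeper does not bear on it (value of joint carry_handle above 2.5 rad and value of joint bolt_slide above 0.028 m and x of gate_edge in the frame of cage between -0.17 and -0.11 m and contact force between the fingers and gate above 1 N and contact force between gate and keeper below 0.5 N and linear speed of bolt below 0.02 m/s); the arm keeps its last pose, push and grip.
It fails at once if the bolt is forced against the keeper with more than 40 N (contact force between bolt and keeper above 40 N).
It fails at once if a loose thing on the bench or in the cage is moved by more than 30 mm (distance of any of brown_bottle, flask, adapter, tape_roll, cotton_jar, screwdriver, phone from where it was at the start of the episode above 0.03 m).
It also fails if it takes over 54 s, if anything falls off the work surface, if the arm or the gripper's body presses on something with over 40 N, if the wrist force passes 120 N, or if a joint passes its speed limit or range.

## Working session

There is one attempt and no reset: what is moved stays moved. The work goes in short steps, Python scripts to look and compute and a shell command to move; the robot and the scene stay as the last step left them, time stands still between calls to the robot, and variables do not carry over. Pictures are saved under pics/ and viewed, at most 10 in all, crops included, and the job is handed in when it is done.

```bash
mkdir -p pics; python3 - <<'E'
from bench import *
import cv2,numpy as np
np.set_printoptions(precision=4,suppress=True)
for n in ("scene","side"):
    cv2.imwrite(f"pics/{n}0.png",cv2.cvtColor(grab_frame(n),cv2.COLOR_RGB2BGR)); c=calibration(n); print(n,c["intrinsics"],c["extrinsics"])
print(calibration("wrist")); s=state(); print(s)
E
```

```text
scene [[524.3533   0.     279.7436]
 [  0.     524.3533 209.1414]
 [  0.       0.       1.    ]] [[-0.8279 -0.3729  0.4189 -0.1264]
 [-0.5607  0.5635 -0.6067  0.9684]
 [-0.0098 -0.7372 -0.6756  1.1869]
 [ 0.      0.      0.      1.    ]]
side [[413.0705   0.     288.6643]
 [  0.     413.0705 211.1661]
 [  0.       0.       1.    ]] [[ 0.9982  0.0394 -0.0448  0.586 ]
 [ 0.0593 -0.567   0.8216 -0.7962]
 [ 0.0069 -0.8228 -0.5683  0.6804]
 [ 0.      0.      0.      1.    ]]
{'intrinsics': array([[325.1923,   0.    , 281.4396],
       [  0.    , 325.1923, 210.8841],
       [  0.    ,   0.    ,   1.    ]]), 'tool_from_camera': array([[ 0.0006, -0.9515, -0.3076,  0.0787],
       [ 1.    ,  0.0008, -0.0007, -0.    ],
       [ 0.0009, -0.3076,  0.9515, -0.1244],
       [ 0.    ,  0.    ,  0.    ,  1.    ]])}
{'t': 0.1, 'joint_positions': array([-69.6102,  26.8906,  -2.7854,  87.866 ,   1.3808,  65.3759,
        -4.7147]), 'dq': array([-0.0411, -0.1028,  0.0336, -0.2379, -0.0443, -0.0321, -0.0743]), 'joint_torque': array([  0.0009, -51.1514,  -0.0468, -23.8391,   0.0108,   0.0043,
        -0.    ]), 'tool_pos': array([0.2532, 0.6252, 0.2494]), 'tcp_rot': array([[-0.9269,  0.3753, -0.0006],
       [ 0.3753,  0.9269, -0.0016],
       [-0.0001, -0.0017, -1.    ]]), 'force': array([-0.6965,  0.3438, -0.7632]), 'moment': array([-0.0124,  0.0187, -0.0364]), 'grip_force': 0.0, 'finger_gap': 0.0855536236827824}
```

View pics/scene0.png

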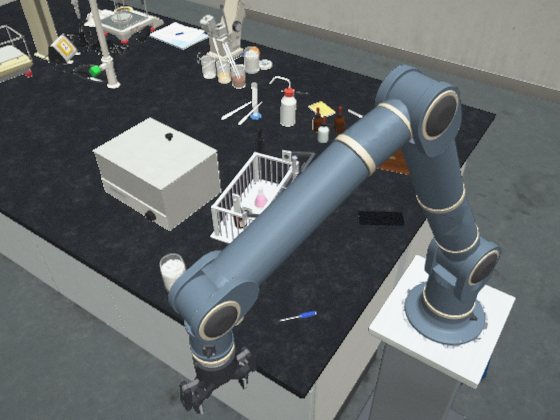

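View pics/side0.png

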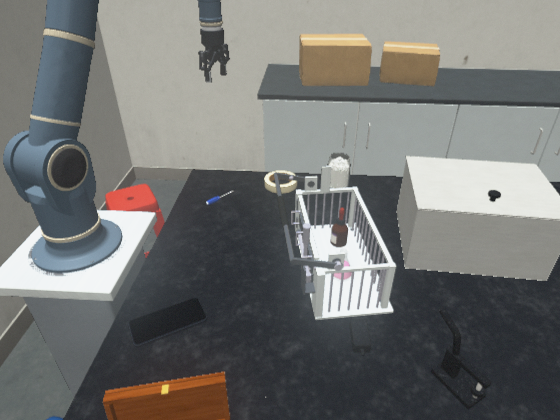

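The scene view shows the cage (about 210–310, 150–245) mostly hidden by the arm. The side view shows the whole cage (about 285–395, 185–320) with the folded handle in front (about 280–340, 175–265). I'll enlarge the side view.

```bash
python3 - <<'E'
import cv2
i=cv2.imread("pics/side0.png")[165:325,260:410]
cv2.imwrite("pics/side0z.png",cv2.resize(i,None,fx=3.75,fy=3.75,interpolation=cv2.INTER_CUBIC))
E
```

```text
(no output)
```

View pics/side0z.png

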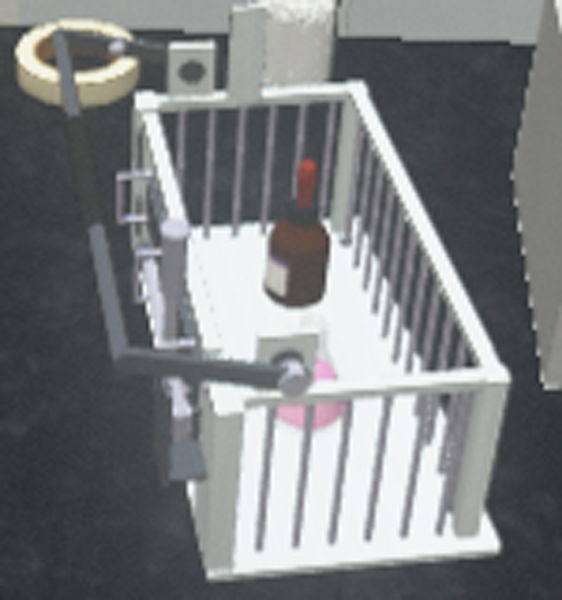

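```bash
cat > h.py <<'E'
from bench import *
import cv2,numpy as np
np.set_printoptions(precision=4,suppress=True)
def onplane(n,uv,z):
    c=calibration(n);K=c["intrinsics"];E=c["extrinsics"]
    d=E[:3,:3]@np.linalg.solve(K,[uv[0],uv[1],1]);o=E[:3,3];return o+d*(z-o[2])/d[2]
def proj(n,p):
    c=calibration(n);E=c["extrinsics"];q=E[:3,:3].T@(np.asarray(p)-E[:3,3]);q=c["intrinsics"]@q;return q[:2]/q[2]
def fit(P,Q): # 2D rigid P(cage)->Q(world)
    P=np.array(P);Q=np.array(Q);a=P-P.mean(0);b=Q-Q.mean(0)
    th=np.arctan2((a[:,0]*b[:,1]-a[:,1]*b[:,0]).sum(),(a*b).sum());R=np.array([[np.cos(th),-np.sin(th)],[np.sin(th),np.cos(th)]])
    t=Q.mean(0)-R@P.mean(0);return th,t,(P@R.T+t-Q)
E
python3 - <<'E'
from h import *
f=lambda u,v,z:onplane("side",(260+u/3.75,165+v/3.75),z)[:2]
L=[((-120,-161),(122,360),.15),((-120,161),(62,35),.15),((-30,-161),(292,377),.15),((-60,160),(148,99),.13),((110,160),(356,88),.13),((110,-160),(500,376),.13),((-60,-160),(222,403),.13),((-60,-160),(210,578),0),((110,-160),(497,548),0)]
P=[np.array(a)/1000 for a,_,_ in L];Q=[f(*b,z) for _,b,z in L]
th,t,r=fit(P,Q);print(np.degrees(th),t);print(np.c_[Q,r])
E
```

```text
8.95454831738655 [ 0.6435 -0.0367]
[[ 0.5616 -0.1972 -0.0116 -0.0172]
 [ 0.5028  0.1362 -0.003  -0.0325]
 [ 0.6482 -0.2043 -0.0093  0.004 ]
 [ 0.5646  0.0889 -0.0053  0.0231]
 [ 0.7053  0.113   0.0219  0.0255]
 [ 0.7601 -0.1739  0.0169 -0.0037]
 [ 0.6138 -0.2043 -0.0047  0.0003]
 [ 0.6134 -0.2075 -0.0043  0.0035]
 [ 0.7777 -0.1748 -0.0007 -0.0028]]
```

```bash
python3 -m jog '[{"claw":0.6,"dx":-0.98,"dy":-0.84,"dz":-0.3},{"dx":-0.98,"dy":-0.84,"dz":-0.3},{"dx":-0.98,"dy":-0.84,"dz":-0.3},{"dx":-0.98,"dy":-0.84,"dz":-0.3},{"dx":-0.98,"dy":-0.84,"dz":-0.3},{"dx":-0.98,"dy":-0.84,"dz":-0.3},{"dx":-0.98,"dy":-0.84,"dz":-0.3},{"dx":-0.98,"dy":-0.84,"dz":-0.3},{"dx":-0.98,"dy":-0.84,"dz":-0.3},{"dx":-0.98,"dy":-0.84,"dz":-0.3}]' 30
python3 -m jog '[{"dx":-0.98,"dy":-0.84,"dz":-0.1},{"dx":-0.98,"dy":-0.84,"dz":-0.1},{"dx":-0.98,"dy":-0.84,"dz":-0.1},{"dx":-0.98,"dy":-0.84,"dz":-0.1},{"dx":-0.98,"dy":-0.84},{"dx":-0.98,"dy":-0.84},{"dx":-0.98,"dy":-0.84},{"dx":-0.98,"dy":-0.84},{"dx":-0.98,"dy":-0.84},{"dx":-0.98,"dy":-0.84}]'
python3 -m jog '[{"dx":-0.98,"dy":-0.84,"az":0.5},{"dx":-0.9,"dy":-0.9,"az":1},{"dx":-0.9,"dy":-0.9,"az":1},{"dx":-0.9,"dy":-0.9,"az":1},{"dx":-0.9,"dy":-0.7,"az":1},{"dx":-0.9,"dy":-0.5,"az":1},{"dx":-0.9,"dy":-0.4,"az":1},{"az":1},{"az":1},{"az":1}]'
python3 -m jog '[{"az":1},{"az":1},{"az":1},{"az":0.3},{}]'
```

```text
invalid input
invalid input
invalid input
invalid input
```

```bash
python3 - <<'E'
from h import *
s=state();print(s["t"],s["tool_pos"],s["tcp_rot"],s["finger_gap"],s["force"])
w=grab_frame("wrist");np.savez("w1.npz",p=s["tool_pos"],R=s["tcp_rot"])
cv2.imwrite("pics/w1.png",w[:,:,::-1])
sc=grab_frame("scene");cv2.imwrite("pics/sc1.png",sc[:,:,::-1])
E
```

```text
0.1 [0.2532 0.6252 0.2494] [[-0.9269  0.3753 -0.0006]
 [ 0.3753  0.9269 -0.0016]
 [-0.0001 -0.0017 -1.    ]] 0.0855536236827824 [-0.6965  0.3438 -0.7632]
```

View pics/w1.png

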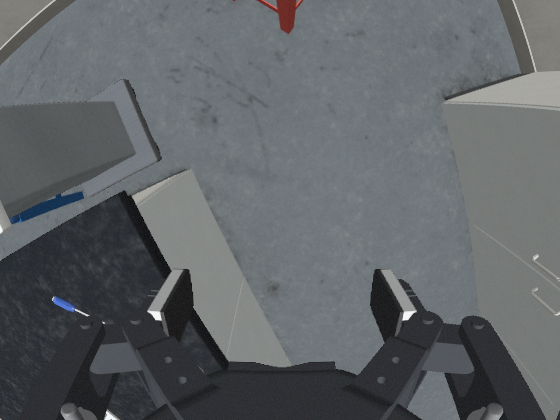

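The moves were refused, so this is still the start view: open fingers at (175,300) and (395,300), with the screwdriver at (75,303). The rows probably need every key.

```bash
python3 -m jog '[{"claw":0.6,"dx":-0.98,"dy":-0.84,"dz":-0.3,"ax":0,"ay":0,"az":0},{"claw":0.6,"dx":-0.98,"dy":-0.84,"dz":-0.3,"ax":0,"ay":0,"az":0},{"claw":0.6,"dx":-0.98,"dy":-0.84,"dz":-0.3,"ax":0,"ay":0,"az":0},{"claw":0.6,"dx":-0.98,"dy":-0.84,"dz":-0.3,"ax":0,"ay":0,"az":0},{"claw":0.6,"dx":-0.98,"dy":-0.84,"dz":-0.3,"ax":0,"ay":0,"az":0},{"claw":0.6,"dx":-0.98,"dy":-0.84,"dz":-0.3,"ax":0,"ay":0,"az":0},{"claw":0.6,"dx":-0.98,"dy":-0.84,"dz":-0.3,"ax":0,"ay":0,"az":0},{"claw":0.6,"dx":-0.98,"dy":-0.84,"dz":-0.3,"ax":0,"ay":0,"az":0},{"claw":0.6,"dx":-0.98,"dy":-0.84,"dz":-0.3,"ax":0,"ay":0,"az":0},{"claw":0.6,"dx":-0.98,"dy":-0.84,"dz":-0.3,"ax":0,"ay":0,"az":0}]' 30
```

```text
t: 1.45
tool_pos: [0.3726, 0.3947, 0.3109]
tcp_rot: [[-0.927, 0.376, 0.0], [0.376, 0.927, 0.0], [0.0, 0.001, -1.0]]
force: [0.3, -0.3, 0.9]
finger_gap: 0.0514
grip_force: 0.0
```

```bash
python3 -m jog '[{"claw":0.6,"dx":-0.98,"dy":-0.86,"dz":0,"ax":0,"ay":0,"az":0},{"claw":0.6,"dx":-0.98,"dy":-0.86,"dz":0,"ax":0,"ay":0,"az":0},{"claw":0.6,"dx":-0.98,"dy":-0.86,"dz":0,"ax":0,"ay":0,"az":0},{"claw":0.6,"dx":-0.98,"dy":-0.86,"dz":0,"ax":0,"ay":0,"az":0},{"claw":0.6,"dx":-0.98,"dy":-0.86,"dz":0,"ax":0,"ay":0,"az":0},{"claw":0.6,"dx":-0.98,"dy":-0.86,"dz":0,"ax":0,"ay":0,"az":0},{"claw":0.6,"dx":-0.98,"dy":-0.86,"dz":0,"ax":0,"ay":0,"az":0},{"claw":0.6,"dx":-0.98,"dy":-0.86,"dz":0,"ax":0,"ay":0,"az":1},{"claw":0.6,"dx":-0.98,"dy":-0.8,"dz":0,"ax":0,"ay":0,"az":1},{"claw":0.6,"dx":-0.98,"dy":-0.7,"dz":0,"ax":0,"ay":0,"az":1}]'
python3 -m jog '[{"claw":0.6,"dx":-0.98,"dy":-0.5,"dz":0,"ax":0,"ay":0,"az":1},{"claw":0.6,"dx":-0.98,"dy":-0.4,"dz":0,"ax":0,"ay":0,"az":1},{"claw":0.6,"dx":-0.98,"dy":-0.3,"dz":0,"ax":0,"ay":0,"az":1},{"claw":0.6,"dx":-0.98,"dy":-0.1,"dz":0,"ax":0,"ay":0,"az":1},{"claw":0.6,"dx":-0.9,"dy":0,"dz":0,"ax":0,"ay":0,"az":1},{"claw":0.6,"dx":-0.5,"dy":0,"dz":0,"ax":0,"ay":0,"az":1},{"claw":0.6,"dx":0,"dy":0,"dz":0,"ax":0,"ay":0,"az":1},{"claw":0.6,"dx":0,"dy":0,"dz":0,"ax":0,"ay":0,"az":1},{"claw":0.6,"dx":0,"dy":0,"dz":0,"ax":0,"ay":0,"az":1},{"claw":0.6,"dx":0,"dy":0,"dz":0,"ax":0,"ay":0,"az":0.6}]'
python3 - <<'E'
from h import *
s=state();print(s["t"],s["tool_pos"],s["tcp_rot"],s["finger_gap"],s["force"])
w=grab_frame("wrist");np.savez("w1.npz",p=s["tool_pos"],R=s["tcp_rot"])
cv2.imwrite("pics/w1b.png",w[:,:,::-1])
cv2.imwrite("pics/sc1.png",grab_frame("scene")[:,:,::-1])
E
```

```text
t: 2.7
tool_pos: [0.486, 0.1632, 0.3104]
tcp_rot: [[-0.808, 0.59, 0.0], [0.59, 0.808, 0.0], [0.0, 0.0, -1.0]]
force: [0.4, 0.5, 0.4]
finger_gap: 0.0512
grip_force: 0.0
t: 3.95
tool_pos: [0.5423, 0.0687, 0.3102]
tcp_rot: [[-0.173, 0.985, -0.0], [0.985, 0.173, -0.0], [-0.0, -0.0, -1.0]]
force: [-0.3, 0.2, 0.3]
finger_gap: 0.0514
grip_force: 0.0
3.95 [0.5423 0.0687 0.3102] [[-0.1731  0.9849 -0.0001]
 [ 0.9849  0.1731 -0.0001]
 [-0.     -0.0001 -1.    ]] 0.05144280475470528 [-0.3133  0.2163  0.3243]
```

View pics/w1b.png

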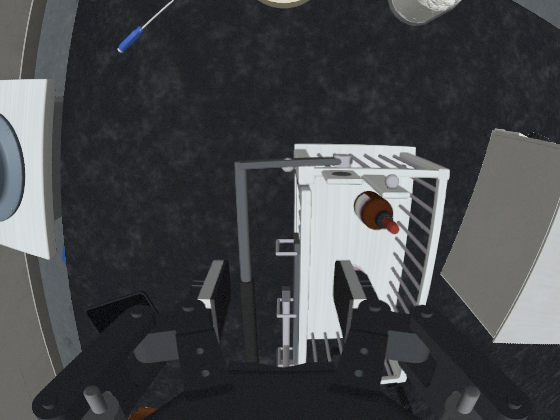

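```bash
cat >> h.py <<'E'
def wray(uv,p,R):
    c=calibration("wrist");K=c["intrinsics"];T=c["tool_from_camera"]
    d=np.array([uv[0]-K[0,2],uv[1]-K[1,2]]);r=np.linalg.norm(d);a=r/K[0,0]
    v=np.r_[d/r*np.sin(a),np.cos(a)]
    return p+R@T[:3,3],R@T[:3,:3]@v
def wplane(uv,z,p,R):
    o,d=wray(uv,p,R);return o+d*(z-o[2])/d[2]
def tri(r1,r2):
    A=[];b=[]
    for o,d in(r1,r2):
        d=d/np.linalg.norm(d);M=np.eye(3)-np.outer(d,d);A.append(M);b.append(M@o)
    A=np.vstack(A);b=np.hstack(b);return np.linalg.lstsq(A,b,rcond=None)[0]
def sray(n,uv):
    c=calibration(n);E=c["extrinsics"];return E[:3,3],E[:3,:3]@np.linalg.solve(c["intrinsics"],[uv[0],uv[1],1])
E
python3 - <<'E'
from h import *
w=np.load("w1.npz");p,R=w["p"],w["R"]
for n,uv,z in [("elbowL",(241,166),.15),("sleeveL",(246,281),.15),("barlow",(250,355),.15),("pivotL",(343,160),.15),("railFL",(300,172),.13),("railBL",(445,174),.13),("baseFL",(295,145),0),("baseBL",(415,147),0),("baseBR",(404,380),0),("gatetopL",(304,188),.13),("gatetop lo",(302,362),.13),("bolthandle?",(286,295),.19)]:
    print(n,wplane(uv,z,p,R))
f=lambda u,v:sray("side",(260+u/3.75,165+v/3.75))
print("tri elbowL",tri(f(65,38),wray((241,166),p,R)),"sleeveL",tri(f(72,112),wray((246,281),p,R)),"railBL",tri(f(356,88),wray((445,174),p,R)),"railFL",tri(f(148,99),wray((300,172),p,R)))
E
```

```text
elbowL [0.5019 0.0905 0.15  ]
sleeveL [ 0.5223 -0.0243  0.15  ]
barlow [ 0.5392 -0.1256  0.15  ]
pivotL [0.5904 0.1119 0.15  ]
railFL [0.5564 0.0904 0.13  ]
railBL [0.7062 0.1182 0.13  ]
baseFL [0.5547 0.1017 0.    ]
baseBL [ 0.7223  0.1337 -0.    ]
baseBR [ 0.8614 -0.3056  0.    ]
gatetopL [0.5632 0.0756 0.13  ]
gatetop lo [ 0.6066 -0.1454  0.13  ]
bolthandle? [ 0.56   -0.0082  0.19  ]
tri elbowL [0.5062 0.0948 0.1716] sleeveL [ 0.5221 -0.0072  0.1785] railBL [0.7067 0.1179 0.1275] railFL [0.5605 0.0904 0.1286]
```

The wrist view shows the cage clearly: left elbow of the handle at (241,166), bar running down to (250,355), sleeve starting at (246,281) and gate top at (304,188). Triangulation puts the bar about 25 mm above level, so the handle stands at about 0.28 rad. The cage centre is near (0.648, -0.038), yaw 10.6°.

```bash
python3 -m jog '[{"claw":0.5,"dx":-0.9,"dy":-0.22,"dz":0.3,"ax":0,"ay":0,"az":0},{"claw":0.5,"dx":-0.9,"dy":-0.22,"dz":0.3,"ax":0,"ay":0,"az":0},{"claw":0.5,"dx":-0.9,"dy":-0.22,"dz":0.3,"ax":0,"ay":0,"az":0},{"claw":0.5,"dx":-0.9,"dy":-0.22,"dz":0.6,"ax":0,"ay":0,"az":0},{"claw":0.5,"dx":-0.9,"dy":-0.22,"dz":0.6,"ax":0,"ay":0,"az":0},{"claw":0.5,"dx":-0.9,"dy":-0.22,"dz":0.8,"ax":0,"ay":0,"az":-0.08},{"claw":0.5,"dx":-0.85,"dy":-0.22,"dz":0.8,"ax":0,"ay":0,"az":-0.08},{"claw":0.5,"dx":0,"dy":0,"dz":0.8,"ax":0,"ay":0,"az":0},{"claw":0.5,"dx":0,"dy":0,"dz":0.7,"ax":0,"ay":0,"az":0},{"claw":0.5,"dx":0,"dy":0,"dz":0,"ax":0,"ay":0,"az":0}]'
python3 - <<'E'
from h import *
s=state();print(s["t"],s["tool_pos"],s["finger_gap"],s["force"])
w=grab_frame("wrist");np.savez("w2.npz",p=s["tool_pos"],R=s["tcp_rot"])
cv2.imwrite("pics/w2.png",w[:,:,::-1])
E
```

```text
t: 5.3
tool_pos: [0.5331, -0.0587, 0.205]
tcp_rot: [[-0.191, 0.982, -0.003], [0.982, 0.191, 0.0], [0.001, -0.003, -1.0]]
force: [0.3, 0.3, 0.2]
finger_gap: 0.0424
grip_force: 0.0
5.3 [ 0.5331 -0.0587  0.205 ] 0.04238211003379796 [0.2798 0.2841 0.1624]
```

View pics/w2.png

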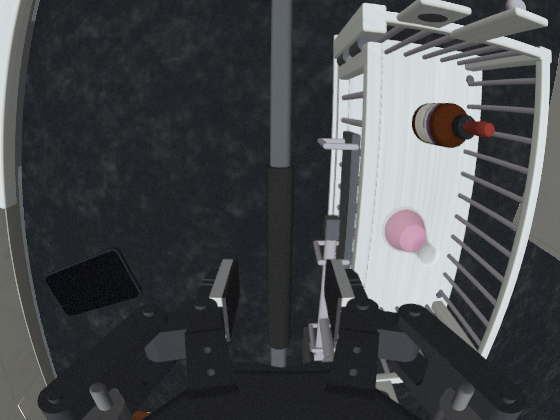

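The bar sits centred between the pads at u=281, and the sleeve spans v 165–345, which is ±55 mm about the TCP at z of about 0.175. I'll descend 30 mm, close, and work out the arc.

```bash
python3 -m jog '[{"claw":0.5,"dx":0,"dy":0,"dz":0.5,"ax":0,"ay":0,"az":0},{"claw":0.5,"dx":0,"dy":0,"dz":0.5,"ax":0,"ay":0,"az":0},{"claw":0.5,"dx":0,"dy":0,"dz":0.5,"ax":0,"ay":0,"az":0},{"claw":0,"dx":0,"dy":0,"dz":0,"ax":0,"ay":0,"az":0},{"claw":0,"dx":0,"dy":0,"dz":0,"ax":0,"ay":0,"az":0},{"claw":0,"dx":0,"dy":0,"dz":0,"ax":0,"ay":0,"az":0},{"claw":0,"dx":0,"dy":0,"dz":0,"ax":0,"ay":0,"az":0}]' 40
python3 - <<'E'
import numpy as np
a=np.linspace(.28,2.64,19);x=-90*np.cos(a);z=90*np.sin(a)
print(np.round(np.c_[a[1:],np.diff(x)/20,-np.diff(z)/20],2).tolist())
E
```

```text
t: 6.22
tool_pos: [0.5319, -0.0598, 0.1757]
tcp_rot: [[-0.189, 0.982, -0.004], [0.982, 0.189, 0.0], [0.001, -0.004, -1.0]]
force: [-4.9, -0.4, -2.3]
finger_gap: 0.0123
grip_force: 38.9
[[0.41, 0.2, -0.55], [0.54, 0.27, -0.52], [0.67, 0.34, -0.48], [0.8, 0.4, -0.44], [0.94, 0.45, -0.38], [1.07, 0.5, -0.32], [1.2, 0.53, -0.25], [1.33, 0.56, -0.18], [1.46, 0.58, -0.1], [1.59, 0.59, -0.03], [1.72, 0.59, 0.05], [1.85, 0.58, 0.13], [1.98, 0.55, 0.2], [2.12, 0.52, 0.27], [2.25, 0.48, 0.34], [2.38, 0.43, 0.4], [2.51, 0.38, 0.45], [2.64, 0.32, 0.5]]
```

```bash
python3 -m jog '[{"claw":0,"dx":0,"dy":0.2,"dz":-0.55,"ax":0,"ay":0,"az":0},{"claw":0,"dx":0,"dy":0.27,"dz":-0.52,"ax":0,"ay":0,"az":0},{"claw":0,"dx":0,"dy":0.34,"dz":-0.48,"ax":0,"ay":0,"az":0},{"claw":0,"dx":0,"dy":0.4,"dz":-0.44,"ax":0,"ay":0,"az":0},{"claw":0,"dx":0,"dy":0.45,"dz":-0.38,"ax":0,"ay":0,"az":0},{"claw":0,"dx":0,"dy":0.5,"dz":-0.32,"ax":0,"ay":0,"az":0}]'
python3 -m jog '[{"claw":0,"dx":0,"dy":0.53,"dz":-0.25,"ax":0,"ay":0,"az":0},{"claw":0,"dx":0,"dy":0.56,"dz":-0.18,"ax":0,"ay":0,"az":0},{"claw":0,"dx":0,"dy":0.58,"dz":-0.1,"ax":0,"ay":0,"az":0},{"claw":0,"dx":0,"dy":0.59,"dz":-0.03,"ax":0,"ay":0,"az":0},{"claw":0,"dx":0,"dy":0.59,"dz":0.05,"ax":0,"ay":0,"az":0},{"claw":0,"dx":0,"dy":0.58,"dz":0.13,"ax":0,"ay":0,"az":0},{"claw":0,"dx":0,"dy":0,"dz":0,"ax":0,"ay":0,"az":0}]'
```

```text
t: 6.98
tool_pos: [0.5747, -0.052, 0.2321]
tcp_rot: [[-0.189, 0.982, -0.004], [0.982, 0.189, 0.001], [0.001, -0.003, -1.0]]
force: [-9.6, -0.8, 8.5]
finger_gap: 0.0126
grip_force: 40.4
t: 7.85
tool_pos: [0.6467, -0.0387, 0.2386]
tcp_rot: [[-0.19, 0.982, 0.007], [0.982, 0.19, -0.001], [-0.003, 0.006, -1.0]]
force: [4.5, -1.9, 3.6]
finger_gap: 0.0126
grip_force: 40.0
```

```bash
python3 -m jog '[{"claw":0,"dx":0,"dy":0.55,"dz":0.2,"ax":0,"ay":0,"az":0},{"claw":0,"dx":0,"dy":0.52,"dz":0.27,"ax":0,"ay":0,"az":0},{"claw":0,"dx":0,"dy":0.48,"dz":0.34,"ax":0,"ay":0,"az":0},{"claw":0,"dx":0,"dy":0.43,"dz":0.4,"ax":0,"ay":0,"az":0},{"claw":0,"dx":0,"dy":0.38,"dz":0.45,"ax":0,"ay":0,"az":0},{"claw":0,"dx":0,"dy":0.32,"dz":0.5,"ax":0,"ay":0,"az":0},{"claw":0,"dx":0,"dy":0,"dz":0,"ax":0,"ay":0,"az":0},{"claw":0,"dx":0,"dy":0,"dz":0,"ax":0,"ay":0,"az":0}]'
```

```text
t: 8.85
tool_pos: [0.6939, -0.0302, 0.1992]
tcp_rot: [[-0.188, 0.982, -0.004], [0.982, 0.188, 0.0], [0.001, -0.004, -1.0]]
force: [-15.2, -3.4, 28.5]
finger_gap: 0.013
grip_force: 42.8
```

```bash
python3 -m jog '[{"claw":0.5,"dx":0,"dy":0,"dz":0,"ax":0,"ay":0,"az":0},{"claw":0.5,"dx":0,"dy":0,"dz":0,"ax":0,"ay":0,"az":0},{"claw":0.5,"dx":0,"dy":0,"dz":-0.8,"ax":0,"ay":0,"az":0},{"claw":0.5,"dx":0,"dy":0,"dz":-1,"ax":0,"ay":0,"az":0},{"claw":0.5,"dx":0,"dy":0,"dz":-1,"ax":0,"ay":0,"az":0},{"claw":0.5,"dx":-0.3,"dy":-0.4,"dz":-0.7,"ax":0,"ay":0,"az":0},{"claw":0.5,"dx":-0.5,"dy":-0.9,"dz":0,"ax":0,"ay":0,"az":0},{"claw":0.5,"dx":-0.5,"dy":-0.9,"dz":0,"ax":0,"ay":0,"az":0},{"claw":0.5,"dx":-0.5,"dy":-0.9,"dz":0,"ax":0,"ay":0,"az":0},{"claw":0.5,"dx":-0.5,"dy":-0.9,"dz":0,"ax":0,"ay":0,"az":0}]'
python3 -m jog '[{"claw":0.5,"dx":-0.55,"dy":-0.9,"dz":0,"ax":0,"ay":0,"az":0},{"claw":0.5,"dx":0,"dy":-0.9,"dz":0,"ax":0,"ay":0,"az":0},{"claw":0.5,"dx":0,"dy":-0.5,"dz":0,"ax":0,"ay":0,"az":0},{"claw":0.5,"dx":0,"dy":0,"dz":0,"ax":0,"ay":0,"az":0}]'
python3 - <<'E'
from h import *
s=state();print(s["t"],s["tool_pos"],s["finger_gap"],s["force"])
w=grab_frame("wrist");np.savez("w3.npz",p=s["tool_pos"],R=s["tcp_rot"])
cv2.imwrite("pics/w3.png",w[:,:,::-1])
E
```

```text
t: 10.1
tool_pos: [0.6253, -0.0895, 0.2648]
tcp_rot: [[-0.189, 0.982, 0.0], [0.982, 0.189, 0.0], [0.0, 0.0, -1.0]]
force: [0.2, -0.4, 0.6]
finger_gap: 0.0426
grip_force: 0.0
t: 10.6
tool_pos: [0.5828, -0.1082, 0.2647]
tcp_rot: [[-0.189, 0.982, 0.0], [0.982, 0.189, 0.0], [0.0, 0.0, -1.0]]
force: [0.6, 0.1, -0.1]
finger_gap: 0.0427
grip_force: 0.0
10.6 [ 0.5828 -0.1082  0.2647] 0.04273448924098552 [ 0.6359  0.1277 -0.0968]
```

View pics/w3.png

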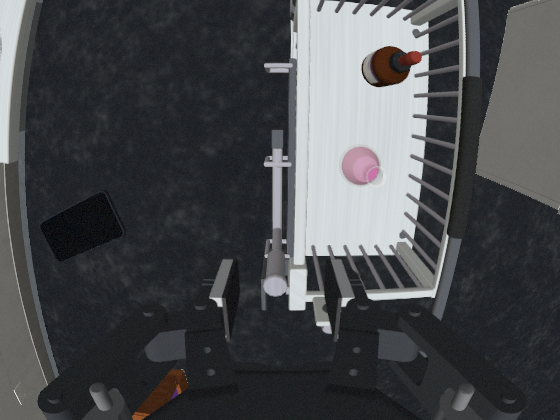

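The handle is seated back (bar around u=470). The bolt handle shows its cap at (275,286), with the stem foot near (276,250).

```bash
python3 - <<'E'
from h import *
w=np.load("w3.npz");p,R=w["p"],w["R"]
for uv,z in [((275,286),.2),((277,250),.12),((447,175),.196),((277,135),.11)]:
    q=wplane(uv,z,p,R);print(q,R.T@(q-p))
E
```

```text
[ 0.5855 -0.1441  0.2   ] [-0.0358 -0.0042  0.0647]
[ 0.5877 -0.154   0.12  ] [-0.0459 -0.004   0.1447]
[ 0.6827 -0.047   0.196 ] [0.0412 0.1096 0.0688]
[ 0.5685 -0.0536  0.11  ] [ 0.0563 -0.0038  0.1547]
```

```bash
python3 -m jog '[{"claw":0.5,"dx":-0.93,"dy":-0.2,"dz":0,"ax":0,"ay":0,"az":0},{"claw":0.5,"dx":-0.93,"dy":0,"dz":0.4,"ax":0,"ay":0,"az":0},{"claw":0.5,"dx":0,"dy":0,"dz":0.8,"ax":0,"ay":0,"az":0},{"claw":0.5,"dx":0,"dy":0,"dz":0.9,"ax":0,"ay":0,"az":0},{"claw":0.5,"dx":0,"dy":0,"dz":0.9,"ax":0,"ay":0,"az":0},{"claw":0.5,"dx":0,"dy":0,"dz":0.9,"ax":0,"ay":0,"az":0},{"claw":0.5,"dx":0,"dy":0,"dz":0.7,"ax":0,"ay":0,"az":0},{"claw":0.5,"dx":0,"dy":0,"dz":0,"ax":0,"ay":0,"az":0}]'
python3 -m jog '[{"claw":0,"dx":0,"dy":0,"dz":0,"ax":0,"ay":0,"az":0},{"claw":0,"dx":0,"dy":0,"dz":0,"ax":0,"ay":0,"az":0},{"claw":0,"dx":0,"dy":0,"dz":0,"ax":0,"ay":0,"az":0},{"claw":0,"dx":0,"dy":0,"dz":0,"ax":0,"ay":0,"az":0}]' 40
```

```text
t: 11.65
tool_pos: [0.5857, -0.145, 0.1711]
tcp_rot: [[-0.19, 0.982, -0.002], [0.982, 0.19, 0.0], [0.001, -0.002, -1.0]]
force: [0.6, 0.4, 0.7]
finger_gap: 0.0427
grip_force: 0.0
t: 12.15
tool_pos: [0.5866, -0.1457, 0.1732]
tcp_rot: [[-0.189, 0.982, 0.001], [0.982, 0.189, -0.0], [-0.0, 0.001, -1.0]]
force: [-0.9, -0.6, 3.8]
finger_gap: 0.0131
grip_force: 39.0
```

```bash
python3 -m jog '[{"claw":0,"dx":0.12,"dy":0,"dz":-0.15,"ax":0,"ay":0,"az":0},{"claw":0,"dx":0.12,"dy":0,"dz":-0.15,"ax":0,"ay":0,"az":0},{"claw":0,"dx":0.12,"dy":0,"dz":-0.15,"ax":0,"ay":0,"az":0},{"claw":0,"dx":0.12,"dy":0,"dz":-0.15,"ax":0,"ay":0,"az":0},{"claw":0,"dx":0,"dy":0,"dz":0,"ax":0,"ay":0,"az":0}]'
```

```text
t: 12.78
tool_pos: [0.584, -0.1346, 0.184]
tcp_rot: [[-0.191, 0.982, -0.002], [0.982, 0.191, 0.001], [0.002, -0.001, -1.0]]
force: [-0.6, 1.1, -7.3]
finger_gap: 0.0127
grip_force: 39.0
```

```bash
python3 -m jog '[{"claw":0,"dx":0.25,"dy":0,"dz":0,"ax":0,"ay":0,"az":0},{"claw":0,"dx":0.25,"dy":0,"dz":0,"ax":0,"ay":0,"az":0},{"claw":0,"dx":0.25,"dy":0,"dz":0,"ax":0,"ay":0,"az":0},{"claw":0,"dx":0,"dy":0,"dz":0,"ax":0,"ay":0,"az":0}]'
python3 -m jog '[{"claw":0,"dx":0.3,"dy":0,"dz":0,"ax":0,"ay":0,"az":0},{"claw":0,"dx":0.3,"dy":0,"dz":0,"ax":0,"ay":0,"az":0},{"claw":0,"dx":0.3,"dy":0,"dz":0,"ax":0,"ay":0,"az":0},{"claw":0,"dx":0.3,"dy":0,"dz":0,"ax":0,"ay":0,"az":0},{"claw":0,"dx":0.3,"dy":0,"dz":0,"ax":0,"ay":0,"az":0},{"claw":0,"dx":0,"dy":0,"dz":0,"ax":0,"ay":0,"az":0},{"claw":0,"dx":0,"dy":0,"dz":0,"ax":0,"ay":0,"az":0}]'
```

```text
t: 13.28
tool_pos: [0.5814, -0.1203, 0.1842]
tcp_rot: [[-0.19, 0.982, -0.001], [0.982, 0.19, 0.001], [0.001, -0.001, -1.0]]
force: [-1.2, -0.3, -8.1]
finger_gap: 0.013
grip_force: 39.0
t: 14.15
tool_pos: [0.576, -0.0905, 0.1843]
tcp_rot: [[-0.19, 0.982, -0.0], [0.982, 0.19, 0.002], [0.002, -0.0, -1.0]]
force: [-0.5, 1.0, -6.0]
finger_gap: 0.0131
grip_force: 39.2
```

```bash
python3 -m jog '[{"claw":0,"dx":0.032,"dy":-0.2385,"dz":0,"ax":0,"ay":0,"az":0.354},{"claw":0,"dx":0.032,"dy":-0.2385,"dz":0,"ax":0,"ay":0,"az":0.354},{"claw":0,"dx":0.032,"dy":-0.2385,"dz":0,"ax":0,"ay":0,"az":0.354},{"claw":0,"dx":0.032,"dy":-0.2385,"dz":0,"ax":0,"ay":0,"az":0.354},{"claw":0,"dx":0,"dy":0,"dz":0,"ax":0,"ay":0,"az":0}]'
python3 -m jog '[{"claw":0,"dx":0.032,"dy":-0.2385,"dz":0,"ax":0,"ay":0,"az":0.354},{"claw":0,"dx":0.032,"dy":-0.2385,"dz":0,"ax":0,"ay":0,"az":0.354},{"claw":0,"dx":0.032,"dy":-0.2385,"dz":0,"ax":0,"ay":0,"az":0.354},{"claw":0,"dx":0.032,"dy":-0.2385,"dz":0,"ax":0,"ay":0,"az":0.354},{"claw":0,"dx":0.032,"dy":-0.2385,"dz":0,"ax":0,"ay":0,"az":0.354},{"claw":0,"dx":0.032,"dy":-0.2385,"dz":0,"ax":0,"ay":0,"az":0.354},{"claw":0,"dx":0.032,"dy":-0.2385,"dz":0,"ax":0,"ay":0,"az":0.354},{"claw":0,"dx":0.032,"dy":-0.2385,"dz":0,"ax":0,"ay":0,"az":0.354},{"claw":0,"dx":0,"dy":0,"dz":0,"ax":0,"ay":0,"az":0},{"claw":0,"dx":0,"dy":0,"dz":0,"ax":0,"ay":0,"az":0}]'
python3 - <<'E'
from h import *
s=state();print(s["t"],s["tool_pos"],s["grip_force"],s["force"],s["dq"])
a=grab_frame("wrist");cv2.imwrite("pics/w4.png",a[:,:,::-1])
E
```

```text
t: 14.78
tool_pos: [0.5566, -0.092, 0.1846]
tcp_rot: [[-0.077, 0.997, 0.0], [0.997, 0.077, 0.0], [0.0, 0.0, -1.0]]
force: [1.3, 1.1, -7.5]
finger_gap: 0.013
grip_force: 39.1
t: 16.02
tool_pos: [0.519, -0.0862, 0.1846]
tcp_rot: [[0.148, 0.989, 0.0], [0.989, -0.148, -0.0], [-0.0, 0.0, -1.0]]
force: [3.3, 0.4, -7.1]
finger_gap: 0.0131
grip_force: 39.2
16.025 [ 0.519  -0.0862  0.1846] 39.2412668466568 [ 3.2592  0.3778 -7.0793] [ 0.1862  0.1661 -0.0598 -0.1005 -0.0612  0.07   -0.0085]
```

View pics/w4.png

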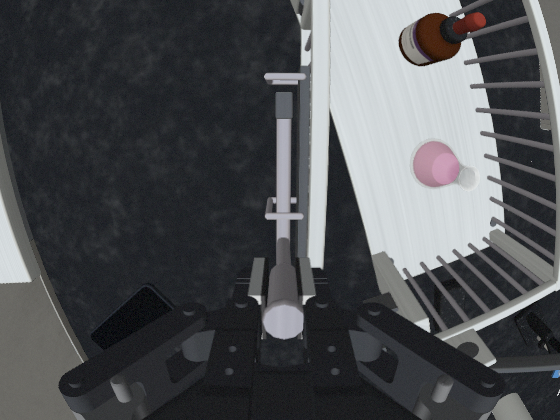

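The gate stands ajar (gap opening at 320–385, 105–260), the fingers hold the bolt handle at (283,318), and the bolt is drawn to the bracket. Last, I'll check the carry handle's angle from the earlier picture.

```bash
python3 - <<'E'
from h import *
w=np.load("w3.npz");im=cv2.cvtColor(cv2.imread("pics/w3.png"),cv2.COLOR_BGR2GRAY)
print(im[140,440:500:3])
row=im[140,455:490];u=455+np.where(row<70)[0];print(u.min(),u.max())
th=np.radians(10.6);x=np.array([np.cos(th),np.sin(th),0])
for a in (2.2,2.4,2.5,2.55,2.6):
    z=.15+.09*np.sin(a);q=wplane((472,140),z,w["p"],w["R"]);print(a,-.03-.09*np.cos(a),(q-[.648,-.038,0])@x)
cv2.imwrite("pics/s9.png",cv2.resize(grab_frame("side")[:,:,::-1][140:330,240:430],None,fx=3,fy=3))
E
```

```text
[ 66  35  35  41  34  83 124  22  38  40  45  41  44 106 111 111 109 111
 110 113]
459 478
2.2 0.02296510055298112 0.032244411826566004
2.4 0.03636543439871209 0.04011223834798619
2.5 0.04210292539922403 0.04466562812227255
2.55 0.04470481817116999 0.04707792978325208
2.6 0.047119987803205254 0.0495726703379577
```

View pics/s9.png

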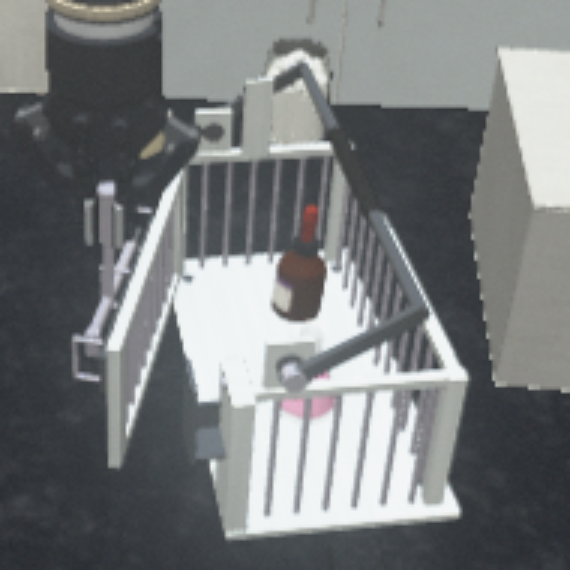

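The side view shows the handle leaning back at its stop, the gate ajar (free edge at about (115,400)) and the bottle and flask standing. I'm handing in.

```bash
python3 -c "
from bench import *
print(hand_in())"
```

```text
the job is handed in; nothing more can be done
None
```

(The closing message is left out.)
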